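# Lock the vial carousel for transport

### The job

Lock the small vial carousel on the bench so that it cannot turn: push it round by its upright finger pins until the slot in the rim of its disc faces the locking bar, then push the bar by its end plate through its guide and fully home into the slot. Work gently and only by pushing: grip and lift nothing, do not force the bar against the rim, do not touch the vials, and leave the loose things beside it where they are.

Things in the scene. Friction and masses are not known exactly. Their poses are not given: they have to be found in the camera images.
- carousel_base: Fixed round white housing, 196 mm across, top at z 34 mm; stands elsewhere and turned each time. Origin on the carousel's turning axis at worktop height, z up. Its -x side carries a low panel with a display (27 mm high, out to 132 mm from the axis, not needed), its -y side the guide of the locking bar: an aluminium block 44 mm wide, 93 to 120 mm from the axis, top at z 59 mm with 2 mm screw heads.
- carousel (a joint): Turn of the carousel about the housing's z, rad, counter-clockwise from above; endless both ways, stays where left (friction 0.1 N m, about 1.5 N at a pin). At 0 and every whole turn (6.283) the slot faces the bar; at q the slot lies at angle q - 1.571 in the housing's x-y plane.
- disc_centre (a point): Centre of the carousel's aluminium disc on the axis, at its top face (z 52 mm; disc 10 mm thick, 85 mm radius); axes turn with it, the slot along its -y. Four upright black finger pins, 12 mm thick, z 52 to 90 mm, stand 72 mm from the axis, 45 and 135 degrees to either side of the slot. In the middle: vials in a white holder plate (47 mm radius) and a black knob, up to z 96 mm.
- slot_mouth (a point): Middle of the mouth of the disc's one radial slot, on the rim, 85 mm from the axis, z 47 mm; turns with the disc. The slot is open at the rim, 17 mm wide and 32 mm deep, its mouth widened to 27 mm by lead-in corners.
- bar_mouth (a point): Fixed point on the bar's centre line, 85 mm from the axis towards the guide, z 47 mm: the slot mouth has to come here.
- lock_bar (a joint): Travel of the steel locking bar, m, along the housing's +y towards the axis: 0 = drawn back (nose 6 mm outside the rim), 0.032 = fully home (end plate against the guide, nose 26 mm inside the rim). Bar 12 mm wide, 10 mm high, round nose, z 42 to 52 mm; friction 4 N, no spring, stays where left. If the slot is elsewhere it strikes the rim at 0.006.
- push_plate (a point): Centre of the outer face of the bar's upright light metal end plate (34 mm wide, 42 mm high from z 30 to 72 mm, 8 mm thick). The face looks along the housing's -y, 161 mm from the axis when drawn back; push it along the housing's +y.
- carousel_lift (a joint): Height by which the carousel is lifted off its spindle, m; 0 = seated. It only rests there by its weight (0.7 to 1.2 kg).
- vials: The six amber vials (17 mm thick, white caps) and their holder plate in the middle of the carousel; they turn with it. Origin on the axis at worktop height. Not to be touched.
- amber_vial: Loose brown glass vial with white cap, 42 x 42 x 87 mm, standing left of the housing; origin at its underside. Bystander.
- red_stopper: Loose red rubber stopper, 28 mm across, 27 mm high, left of the housing; origin at its underside. Bystander.
- black_stopper: Loose black rubber stopper, 22 mm across, 21 mm high, beyond the bar's guide; origin at its underside. Bystander.
- white_bottle: Loose small white bottle, 44 mm across, 91 mm high, standing to the right; origin at its underside. Bystander.
- marker: Loose marker pen, 136 mm long, 12 mm thick, lying in front; origin at its underside. Bystander.

How it is judged (in metres and radians):
On the way:
1. the slot faces the locking bar (within 6 mm at the rim), the bar still drawn back (horizontal distance between slot_mouth and bar_mouth below 0.006 m and value of joint lock_bar below 0.01 m), for 0.2 s.
At the end, for the whole second after the job is handed in: The bar is home (within 3 mm of its full 32 mm travel) in the slot, which lies within 5 mm of the bar's line at the rim; the carousel sits on its spindle (within 2 mm) and both are at rest (value of joint lock_bar above 0.029 m and horizontal distance between slot_mouth and bar_mouth below 0.005 m and value of joint carousel_lift below 0.002 m and velocity of joint carousel between -0.05 and 0.05 rad/s and velocity of joint lock_bar between -0.005 and 0.005 m/s); the robot touches nothing.
It fails at once if the vials or their holder are touched (over 2 N) (contact force between any of the arm, the fingers and vials above 2 N).
It fails at once if the carousel is lifted by more than 6 mm (value of joint carousel_lift above 0.006 m).
It fails at once if the bar is forced against the disc (over 20 N) (contact force between lock_bar and carousel above 20 N).
It fails at once if a pin or the bar is gripped or rammed (over 36 N from the fingers) (contact force between the fingers and carousel above 36 N or contact force between the fingers and lock_bar above 36 N).
It fails at once if a loose thing beside the work (amber vial, red stopper, black stopper, white bottle, marker pen) is moved by more than 15 mm (distance of any of amber_vial, red_stopper, black_stopper, white_bottle, marker from where it was at the start of the episode above 0.015 m).
It also fails if it takes over 67 s, if anything falls off the work surface, if the arm or the gripper's body presses on something with over 40 N, if the wrist force passes 120 N, or if a joint passes its speed limit or range.

### The arm

A 6-joint arm with a two-finger parallel gripper is mounted at the origin on a cart in front of the work surface, level with it; the furniture and walls round the work are solid. World frame = base frame: x ahead of the robot, y to its left, z up, the work surface at z = 0. Lengths are in mm, angles in degrees, forces in N, time in s.
With the tool pointing down it reaches from about 300 to 850 mm from the base axis. Payload 4.2 kg.
Tool frame: the origin (TCP) lies at the very end of the fingers, on their centre line; the grasp point (between the pads) lies 19 mm behind it (env.grasp_offset is the distance from the TCP to the grasp point, in mm); z points along the fingers, y is the line along which they close (so a half turn about z gives the same grasp; the last joint's range is limited). The gripper opens to 91 mm and grips with 3 to 60 N. Pads are 32 mm wide; open, the fingers measure 118 mm over their backs; the gripper's body (76 mm by 178 mm) begins 60 mm behind the grasp point.
Start: joints at [-66.177, 18.312, 89.639, -0, 72.044, -1.146], TCP at [242.734, -521.273, 189.976] pointing down, gripper open.
Joint ranges: [-177.97, 177.97], [-48.28, 115.42], [12.27, 149.76], [-77.06, 257.06], [2.81, 150.46], [-146.56, 146.56]. Speed limits (degrees/s): [147.25, 147.25, 180, 180, 180, 180].

### API

Orientations are given as [roll, pitch, yaw] about the fixed x, y, z axes, in that order (R = Rz(yaw) Ry(pitch) Rx(roll)).
In Python, from workcell import env, eyes gives the robot as it stands.
- The arm moves only by the tool send_rows, never from a script. Its arguments are lists of equal length, an entry for each row: "grip": the opening, from -1 (shut) to 1 (fully open), so that 0 is half open; "xyz": the shift along the world's x, y, z in m, a list of three; "yaw": the turn about the world's z in degrees. A call has 1 to 8 rows; each row is the pose to reach, as a shift and turn from the pose commanded when the call began; what a row does not reach only later rows make up. A row lasts 1/12 s, in which the tool goes at most 41.7 mm and 7.16 degrees, less where a joint would pass 70% of its speed; a pose out of reach is approached as far as the arm can. A call with a gripper value outside its range is refused whole. The fingers move at their own pace and stop on an object; "grip_force" is the grip in N (left out, the last holds). Time passes only in rows, so rows that repeat a pose let the fingers close. It gives the time, the measured TCP pose, the force, the opening and the grip force at its end, in the units of the state.
- env.state(): the state, without advancing time (a new reading comes with each control period).
- eyes.grab_frame(name): name is "side" or "top" or "wrist"; returns a dict with "frame" (420x560x3 uint8, red, green, blue), "fx", "fy", "cx", "cy" (pixels), "pose" (4x4, takes a point from camera to world coordinates). Camera axes: x right, y down, z forward; pixel columns grow to the right and rows downward; lengths in mm; the calibration is good to about 2 mm. The wrist camera is an equidistant fisheye: a pixel r from the principal point sees the ray r / f radians off the axis. A picture is of the moment at which its call begins. There is no depth.
- env.job_done(): hands the job in; it is judged then, once.
The state is a dict: "time_s": time; "qpos": joint angles; "qvel": joint speeds; "effort": joint torques, N m; "ee_pos": TCP position; "ee_rot": TCP orientation; "force": force on the tool from outside, world axes, zero at the start; "torque": the same for the moment, N m; "gripper_width": finger opening in mm; "gripper_force": force on a finger pad.
Only numpy, scipy, OpenCV 4.12 (cv2) and the standard library are available. Lean on these libraries where they do the work, as an engineer would, in place of code of your own. Each camera call takes 0.05 s, during which the arm holds its last target. There are 200 camera calls.

## Working session

There is one attempt and no reset: what is moved stays moved. The work goes in short steps, Python scripts to look and compute and a tool call to move; the robot and the scene stay as the last step left them, time stands still between calls to the robot, and variables do not carry over. Pictures are saved under pics/ and viewed, at most 10 in all, crops included, and the job is handed in when it is done.

Besides the shell and the picture viewer there is one more tool, called as a command line: name --pt "numbers of a row" for each row, then --argument value for the rest. send_rows: Moves the arm, as the interface text tells. Its arguments: {"type":"object","properties":{"grip":{"type":"array"},"xyz":{"type":"array"},"yaw":{"type":"array"},"grip_force":{"type":"number"}},"required":["grip","xyz","yaw"]}

```bash
mkdir -p pics; python3 - <<'E'
from workcell import env, eyes
import cv2,pickle
for n in("top","side"):
    d=eyes.grab_frame(n); pickle.dump(d,open(n+".pkl","wb"))
    cv2.imwrite(f"pics/{n}0.png",cv2.resize(d["frame"][:,:,::-1],(800,600),interpolation=cv2.INTER_CUBIC))
    print(n,d["fx"],d["cx"],d["cy"],d["pose"].round(3).tolist())
s=env.state();print(s["time_s"],s["ee_pos"],s["ee_rot"],s["force"])
E
```

```text
top 411.91241363398774 276.2053200772458 208.09741355766838 [[0.023, -0.997, 0.069, 459.668], [-1.0, -0.022, 0.015, -44.75], [-0.014, -0.069, -0.997, 1031.081], [0.0, 0.0, 0.0, 1.0]]
side 418.71750859518215 279.2250098529367 211.81065303395866 [[-0.823, -0.318, 0.47, 120.488], [-0.567, 0.426, -0.705, 604.867], [0.024, -0.847, -0.531, 523.916], [0.0, 0.0, 0.0, 1.0]]
0.1 [ 242.51994305 -520.81964603  189.18776932] [-1.79906987e+02 -8.92065034e-04  2.49687515e+01] [ 0.91008808  0.2761475  -0.66394993]
```

View pics/top0.png

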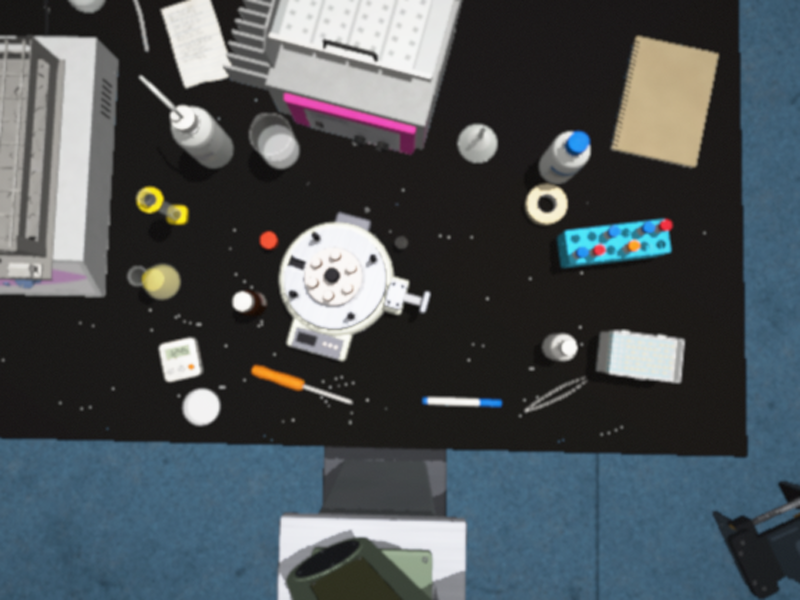

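View pics/side0.png

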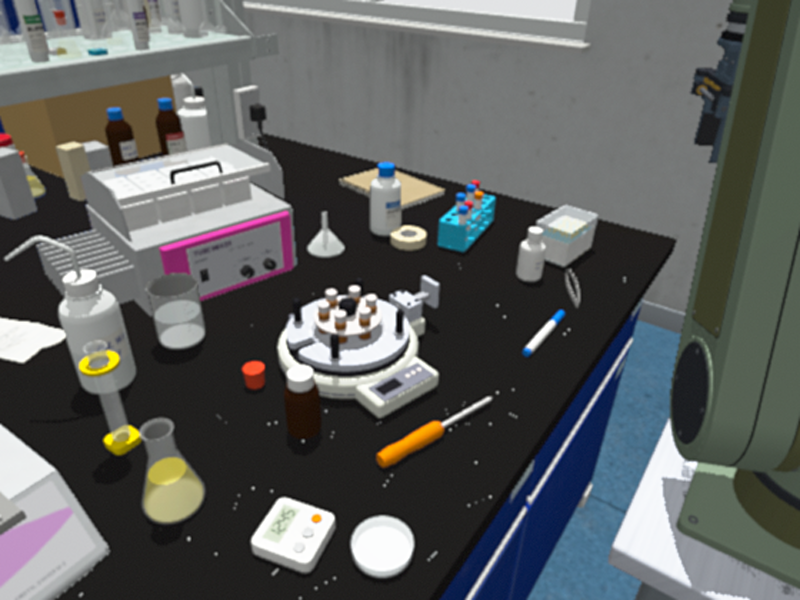

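The carousel is at about (335,278) in the top view. Its guide and end plate are at right (395–430,298), the dark slot is at left (297,263), and the panel is at the bottom. I'll enlarge that area.

```bash
python3 - <<'E'
import cv2,pickle
d=pickle.load(open("top.pkl","rb"))["frame"][:,:,::-1]
cv2.imwrite("pics/top0c.png",cv2.resize(d[140:260,180:320],None,fx=5.7,fy=5,interpolation=cv2.INTER_CUBIC) if 0 else cv2.resize(d[145:260,170:323],None,fx=5.2,fy=5.2,interpolation=cv2.INTER_CUBIC))
E
```

```text
(no output)
```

View pics/top0c.png

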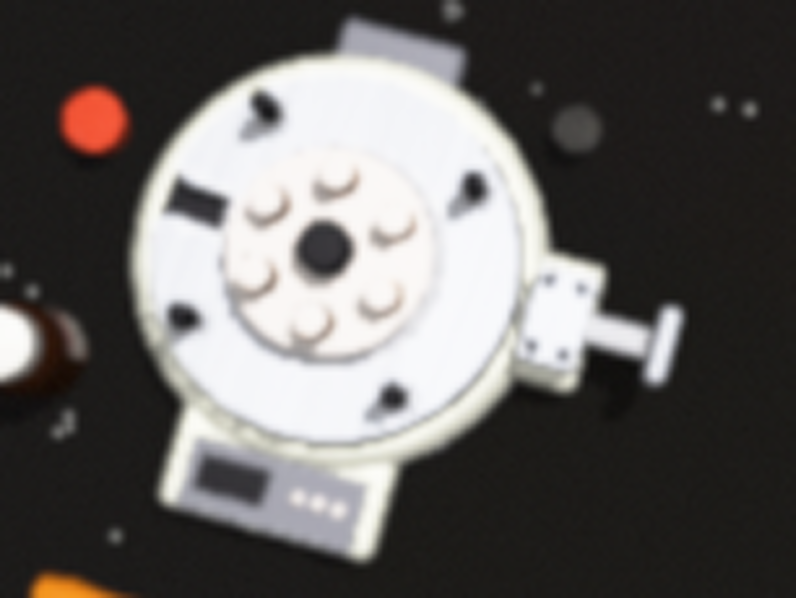

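The crop shows the pin tops at (268,104), (476,184), (392,396) and (184,318). The slot runs from (170,196) to (225,212), the guide screws centre on (557,317), and the plate top is at (664,345).

```bash
cat > h.py <<'E'
import numpy as np,pickle
def ray(d,u,v):
    T=d["pose"];return T[:3,3],T[:3,:3]@np.array([(u-d["cx"])/d["fx"],(v-d["cy"])/d["fy"],1])
def at(d,u,v,z):
    o,r=ray(d,u,v);return (o+r*(z-o[2])/r[2])[:2]
E
python3 - <<'E'
from h import *
d=pickle.load(open("top.pkl","rb"))
P=lambda x,y,z:at(d,170+(x+.0)/5.2,145+y/5.2,z)
pins=[P(*p,90) for p in[(268,104),(476,184),(392,396),(184,318)]]
c=np.mean(pins,0);print("c",c.round(1),[ (round(float(np.hypot(*(p-c))),1),round(float(np.degrees(np.arctan2(*(p-c)[::-1]))),1)) for p in pins])
print("pins",np.round(pins,1).tolist())
for n,p in dict(slotout=(170,196,52),slotin=(225,212,52),guide=(557,317,60),plate=(664,345,72),red=(94,122,27),blk=(577,130,21),vial=(5,342,87)).items():
    q=P(*p);print(n,q.round(1),np.hypot(*(q-c)).round(1),np.degrees(np.arctan2(*(q-c)[::-1])).round(1))
E
```

```text
c [557.4  68.6] [(71.1, 24.5), (70.9, -64.3), (70.3, -155.4), (71.0, 116.3)]
pins [[622.0, 98.2], [588.1, 4.8], [493.5, 39.4], [525.9, 132.3]]
slotout [584.8 147.9] 83.8 70.9
slotin [577.9 122.2] 57.3 69.0
guide [532.1 -32. ] 103.8 -104.1
plate [519.7 -80.4] 153.8 -104.2
red [622.6 190.2] 137.9 61.8
blk [624.4 -39. ] 126.8 -58.1
vial [513.7 212. ] 149.8 106.9
```

send_rows --grip '[-1,-1,-1,-1,-1,-1,-1,-1]' --pt "0.016 0.04 0" --pt "0.032 0.08 0" --pt "0.048 0.12 0" --pt "0.064 0.16 0" --pt "0.08 0.2 0" --pt "0.096 0.24 0" --pt "0.112 0.28 0" --pt "0.126 0.319 0" --yaw '[7,14,21,28,35,42,49,56]'

```text
time_s: 0.77
ee_pos: [365.6, -209.4, 189.8]
ee_rot: [180.0, -0.0, 81.3]
force: [1.3, -0.0, 0.6]
gripper_width: 40.4
gripper_force: 0.0
```

send_rows --grip '[-1,-1,-1,-1,-1,-1,-1,-1]' --pt "0.016 0.04 0" --pt "0.032 0.08 0" --pt "0.048 0.12 0" --pt "0.064 0.16 0" --pt "0.08 0.2 0" --pt "0.096 0.24 0" --pt "0.112 0.28 0" --pt "0.127 0.319 0" --yaw '[7,14,21,28,35,42,49,56]'

```text
time_s: 1.43
ee_pos: [488.9, 100.4, 189.7]
ee_rot: [-180.0, -0.0, 137.3]
force: [0.7, -0.7, 0.3]
gripper_width: 0.2
gripper_force: 0.0
```

send_rows --grip '[-1,-1,-1,-1]' --pt "0 0 0" --pt "0 0 0" --pt "0 0 0" --pt "0 0 0" --yaw '[5,5,5,5]'

```text
time_s: 1.77
ee_pos: [488.2, 97.5, 189.7]
ee_rot: [-180.0, -0.0, 141.8]
force: [-0.0, -0.3, 0.7]
gripper_width: 0.5
gripper_force: 0.0
```

```bash
python3 - <<'E'
from workcell import env, eyes
import cv2,pickle
s=env.state();print(s["time_s"],s["ee_pos"],s["ee_rot"],s["force"],s["qpos"],s["gripper_width"])
d=eyes.grab_frame("wrist"); pickle.dump(d,open("w.pkl","wb"));print(d["fx"],d["cx"],d["cy"],d["pose"].round(3).tolist())
cv2.imwrite("pics/w1.png",cv2.resize(d["frame"][:,:,::-1],(800,600),interpolation=cv2.INTER_CUBIC))
E
```

```text
1.7667 [488.18549189  97.4503717  189.72079232] [-1.79952407e+02 -2.54292552e-02  1.41803013e+02] [-0.01417944 -0.29886018  0.73998592] [ 9.97440285e+00  1.13909423e+01  9.93223061e+01 -1.36705568e-02
  6.93391743e+01 -4.18237914e+01] 0.49192633813283915
325.19226210127806 278.61132305423865 213.038205238318 [[0.618, 0.756, 0.213, 427.737], [0.786, -0.595, -0.168, 144.3], [-0.0, 0.271, -0.962, 384.493], [0.0, 0.0, 0.0, 1.0]]
```

View pics/w1.png

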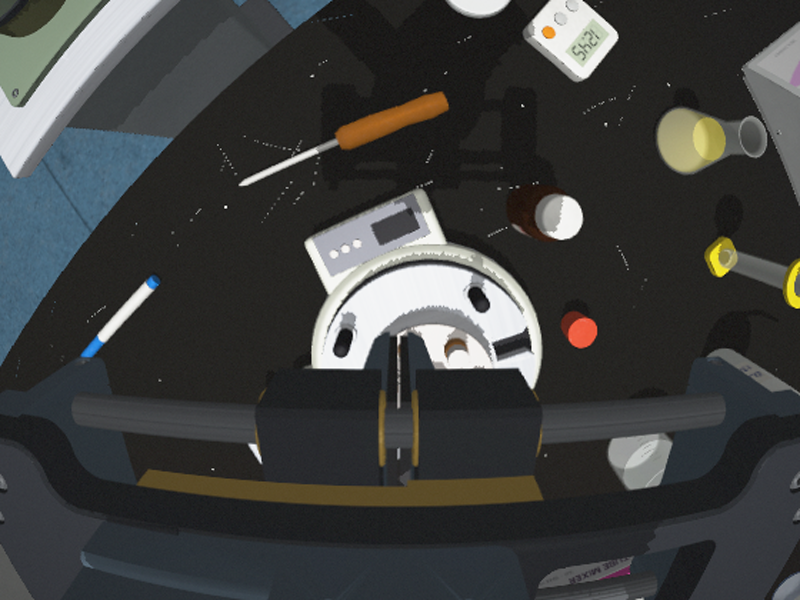

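The wrist view shows two pins at (480,298) and (342,340), and the closed fingers over the disc's near rim. Next I move to behind the pin and descend.

send_rows --grip '[-1,-1,-1,-1,-1,-1,-1,-1]' --pt "0.008 0.019 0" --pt "0.008 0.019 -0.02" --pt "0.008 0.019 -0.045" --pt "0.008 0.019 -0.07" --pt "0.008 0.019 -0.09" --pt "0.008 0.019 -0.105" --pt "0.008 0.019 -0.115" --pt "0.008 0.019 -0.122" --yaw '[0,0,0,0,0,0,0,0]'

```text
time_s: 2.48
ee_pos: [496.3, 116.2, 67.1]
ee_rot: [-180.0, -0.0, 141.8]
force: [-0.7, -0.2, -0.9]
gripper_width: 0.2
gripper_force: 0.0
```

```bash
python3 - <<'E'
import numpy as np
# waypoints on circle r78 about axis, theta from 140 to -43
c=np.array([557.4,68.6]);p=lambda t:c+78*np.array([np.cos(np.radians(t)),np.sin(np.radians(t))])
th=142
print(p(142).round(1))
for call in range(6):
    s=[th-4*(i+1) for i in range(8)]
    print(th,[[*( (p(t)-p(th))/1000).round(4),0] for t in s],[t-th for t in s]); th=s[-1]
E
```

```text
[495.9 116.6]
142 [[np.float64(0.0035), np.float64(0.0042), 0], [np.float64(0.0073), np.float64(0.0081), 0], [np.float64(0.0113), np.float64(0.0117), 0], [np.float64(0.0156), np.float64(0.0151), 0], [np.float64(0.0201), np.float64(0.0181), 0], [np.float64(0.0248), np.float64(0.0208), 0], [np.float64(0.0297), np.float64(0.0232), 0], [np.float64(0.0348), np.float64(0.0253), 0]] [-4, -8, -12, -16, -20, -24, -28, -32]
110 [[np.float64(0.0052), np.float64(0.0017), 0], [np.float64(0.0105), np.float64(0.003), 0], [np.float64(0.0158), np.float64(0.0039), 0], [np.float64(0.0212), np.float64(0.0045), 0], [np.float64(0.0267), np.float64(0.0047), 0], [np.float64(0.0321), np.float64(0.0045), 0], [np.float64(0.0375), np.float64(0.0039), 0], [np.float64(0.0429), np.float64(0.003), 0]] [-4, -8, -12, -16, -20, -24, -28, -32]
78 [[np.float64(0.0053), np.float64(-0.0013), 0], [np.float64(0.0105), np.float64(-0.003), 0], [np.float64(0.0155), np.float64(-0.005), 0], [np.float64(0.0204), np.float64(-0.0074), 0], [np.float64(0.0251), np.float64(-0.0101), 0], [np.float64(0.0296), np.float64(-0.0132), 0], [n
[... 658 characters left out ...]
oat64(-0.0161), 0], [np.float64(0.0023), np.float64(-0.0216), 0], [np.float64(0.0019), np.float64(-0.027), 0], [np.float64(0.0011), np.float64(-0.0324), 0], [np.float64(0.0), np.float64(-0.0377), 0], [np.float64(-0.0015), np.float64(-0.043), 0]] [-4, -8, -12, -16, -20, -24, -28, -32]
-18 [[np.float64(-0.0019), np.float64(-0.0051), 0], [np.float64(-0.0041), np.float64(-0.0101), 0], [np.float64(-0.0066), np.float64(-0.0149), 0], [np.float64(-0.0095), np.float64(-0.0195), 0], [np.float64(-0.0127), np.float64(-0.0239), 0], [np.float64(-0.0162), np.float64(-0.0281), 0], [np.float64(-0.02), np.float64(-0.032), 0], [np.float64(-0.024), np.float64(-0.0356), 0]] [-4, -8, -12, -16, -20, -24, -28, -32]
```

send_rows --grip '[-1,-1,-1,-1,-1,-1,-1,-1]' --pt "0.0018 0.0021 0" --pt "0.0035 0.0042 0" --pt "0.0054 0.0062 0" --pt "0.0073 0.0081 0" --pt "0.0093 0.01 0" --pt "0.0113 0.0117 0" --pt "0.0135 0.0134 0" --pt "0.0156 0.0151 0" --yaw '[-2,-4,-6,-8,-10,-12,-14,-16]'

```text
time_s: 3.15
ee_pos: [513.2, 132.1, 68.8]
ee_rot: [179.9, 0.0, 125.8]
force: [-0.5, 0.3, 0.7]
gripper_width: 0.2
gripper_force: 0.0
```

send_rows --grip '[-1,-1,-1,-1]' --pt "0.0045 0.003 0" --pt "0.0092 0.0057 0" --pt "0.0141 0.0081 0" --pt "0.0192 0.0102 0" --yaw '[-4,-8,-12,-16]'

```text
time_s: 3.48
ee_pos: [532.5, 142.3, 68.8]
ee_rot: [179.9, 0.0, 109.7]
force: [-0.6, -0.0, 0.8]
gripper_width: 0.2
gripper_force: 0.0
```

send_rows --grip '[-1,-1,-1,-1,-1,-1,-1,-1]' --pt "0.0052 0.0017 0" --pt "0.0105 0.003 0" --pt "0.0158 0.0039 0" --pt "0.0212 0.0045 0" --pt "0.0267 0.0047 0" --pt "0.0321 0.0045 0" --pt "0.0375 0.0039 0" --pt "0.0429 0.003 0" --yaw '[-4,-8,-12,-16,-20,-24,-28,-32]'

```text
time_s: 4.15
ee_pos: [575.4, 145.1, 68.8]
ee_rot: [179.9, -0.0, 77.7]
force: [-0.1, -0.3, 0.2]
gripper_width: 0.6
gripper_force: 0.0
```

send_rows --grip '[-1,-1,-1,-1,-1,-1,-1,-1]' --pt "0.0053 -0.0013 0" --pt "0.0105 -0.003 0" --pt "0.0155 -0.005 0" --pt "0.0204 -0.0074 0" --pt "0.0251 -0.0101 0" --pt "0.0296 -0.0132 0" --pt "0.0339 -0.0165 0" --pt "0.038 -0.0202 0" --yaw '[-4,-8,-12,-16,-20,-24,-28,-32]'

```text
time_s: 4.82
ee_pos: [613.3, 124.8, 68.8]
ee_rot: [179.9, -0.1, 45.7]
force: [0.6, -0.1, -0.1]
gripper_width: 0.3
gripper_force: 0.0
```

```bash
python3 - <<'E'
from workcell import env, eyes
import cv2,pickle
s=env.state();print(s["time_s"],s["ee_pos"],s["ee_rot"],s["force"],s["qpos"])
d=eyes.grab_frame("top"); pickle.dump(d,open("top1.pkl","wb"))
cv2.imwrite("pics/t1.png",cv2.resize(d["frame"][145:260,170:323,::-1],None,fx=5.2,fy=5.2,interpolation=cv2.INTER_CUBIC))
E
```

```text
4.8167 [613.33334944 124.75839622  68.81596149] [ 1.79939591e+02 -7.88731832e-02  4.56892021e+01] [ 0.6463545  -0.05672665 -0.08312655] [ 1.04470973e+01  2.81204752e+01  9.24471905e+01 -4.44645453e-03
  5.93330593e+01  5.47602013e+01]
```

View pics/t1.png

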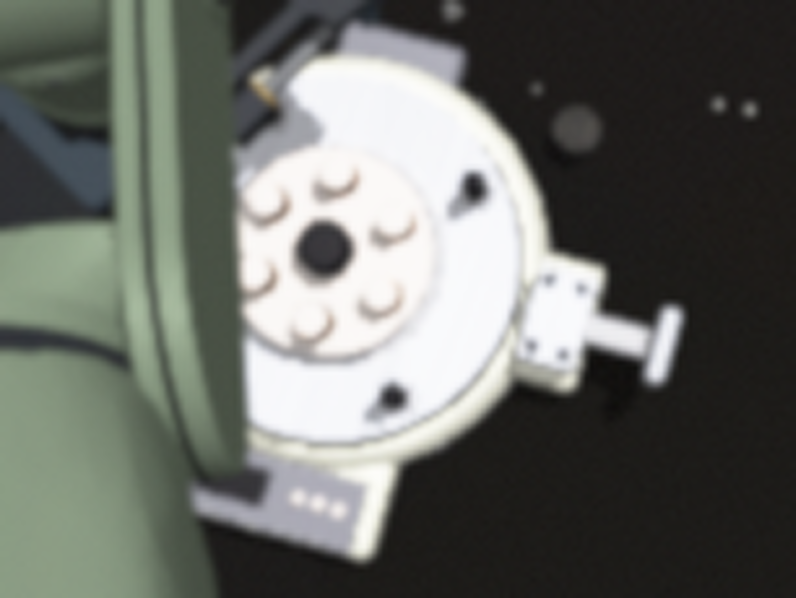

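```bash
python3 - <<'E'
from workcell import env, eyes
import cv2,pickle
from h import *
def prw(d,p):
    q=np.linalg.inv(d["pose"])@np.append(p,1);q=q[:3];r=np.hypot(q[0],q[1]);a=np.arctan2(r,q[2])
    return (np.array([d["cx"],d["cy"]])+d["fx"]*a*q[:2]/r)
def prt(d,p):
    q=np.linalg.inv(d["pose"])@np.append(p,1);return np.array([d["fx"]*q[0]/q[2]+d["cx"],d["fy"]*q[1]/q[2]+d["cy"]])
w=pickle.load(open("w.pkl","rb"))
for n,p in dict(pinA=(525.9,132.3,90),pinB=(493.5,39.4,90),tcp=(488.2,97.5,189.7)).items(): print(n,prw(w,p)*800/560)
t=pickle.load(open("top1.pkl","rb"));print((prt(t,(613.3,124.8,69))-[170,145])*5.2)
d=eyes.grab_frame("wrist");pickle.dump(d,open("w2.pkl","wb"))
cv2.imwrite("pics/w2.png",cv2.resize(d["frame"][:,:,::-1],(800,600),interpolation=cv2.INTER_CUBIC))
for n,p in dict(pinA=(525.9,132.3,90),pin24=(622,98.2,90),c=(557.4,68.6,96),tcp=(613.3,124.8,68.8)).items(): print(n,prw(d,p)*800/560)
s=env.state();print(s["ee_pos"])
E
```

```text
pinA [475.27558634 306.51752807]
pinB [337.2236049  351.42669868]
tcp [399.60487525 350.38942765]
[215.6340591  129.84902099]
pinA [252.14109825 473.61814817]
pin24 [454.17349848 396.27744205]
c [394.16427304 524.3773744 ]
tcp [394.93087375 349.82995791]
[613.60872275 124.46881273  68.73951917]
```

View pics/w2.png

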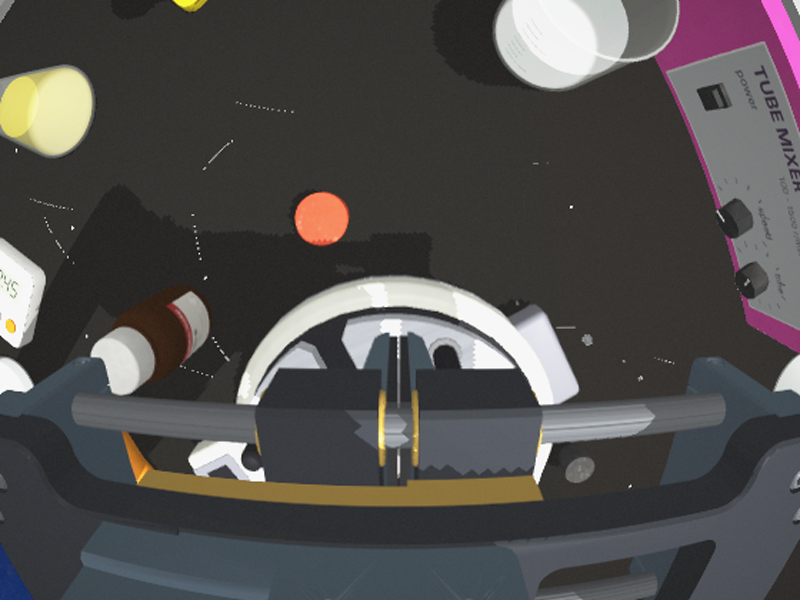

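```bash
python3 - <<'E'
import cv2,pickle
from h import *
from workcell import env,eyes
a=pickle.load(open("top.pkl","rb"))["frame"].astype(int);b=pickle.load(open("top1.pkl","rb"))["frame"].astype(int);d=eyes.grab_frame("top");c=d["frame"].astype(int)
s=np.s_[160:240,225:270]
print(abs(a-b)[s].max(),abs(a-b)[s].mean(),abs(c-b)[s].mean(),abs(c-a)[s].mean())
w=pickle.load(open("w2.pkl","rb"))
def prw(d,p):
    q=np.linalg.inv(d["pose"])@np.append(p,1);q=q[:3];r=np.hypot(q[0],q[1]);x=np.arctan2(r,q[2])
    return ((np.array([d["cx"],d["cy"]])+d["fx"]*x*q[:2]/r)*800/560).round()
for t in (20,25,30,35,116,120): print(t,[prw(w,(557.4+72*np.cos(np.radians(t)),68.6+72*np.sin(np.radians(t)),z)) for z in(52,90)])
sd=eyes.grab_frame("side");pickle.dump(sd,open("side1.pkl","wb"))
im=np.hstack([cv2.resize(x["frame"][r:r+95,cc:cc+130,::-1],(400,292),interpolation=cv2.INTER_CUBIC) for x,r,cc in((sd,190,185),(d,155,190))])
cv2.imwrite("pics/s1.png",im)
E
```

```text
93 2.5610185185185186 0.2947222222222222 2.5881481481481483
20 [array([457., 364.]), array([467., 399.])]
25 [array([445., 360.]), array([454., 394.])]
30 [array([433., 356.]), array([440., 390.])]
35 [array([421., 354.]), array([425., 387.])]
116 [array([269., 432.]), array([250., 472.])]
120 [array([268., 439.]), array([249., 480.])]
```

View pics/s1.png

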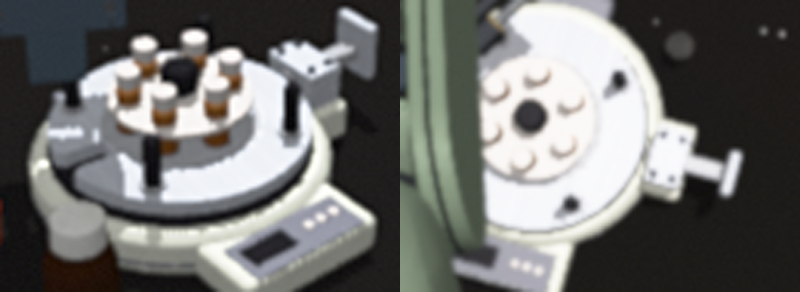

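```bash
python3 - <<'E'
import cv2,pickle
from h import *
from workcell import env
def prt(d,p):
    q=np.linalg.inv(d["pose"])@np.append(p,1);return np.array([d["fx"]*q[0]/q[2]+d["cx"],d["fy"]*q[1]/q[2]+d["cy"]])
s=pickle.load(open("side1.pkl","rb"))
cr=lambda p:((prt(s,p)-[185,190])*[400/130,292/95]).round()
c=np.array([557.4,68.6])
print("tcp",cr((613.3,124.8,68.8)),"tcp+60",cr((613.3,124.8,129)))
for t in(25.3,-64.7,-154.7,115.3): print(t,[cr((*(c+72*np.array([np.cos(np.radians(t)),np.sin(np.radians(t))])),z)) for z in(52,90)])
for r in (55,85):print("slot",cr((*(c+r*np.array([np.cos(np.radians(70.3)),np.sin(np.radians(70.3))])),52)))
print(env.state()["ee_pos"],env.state()["time_s"])
cv2.imwrite("pics/s2.png",cv2.resize(s["frame"][130:280,150:350,::-1],(800,600),interpolation=cv2.INTER_CUBIC))
E
```

```text
tcp [ 61. 106.] tcp+60 [54. 23.]
25.3 [array([ 79., 105.]), array([76., 56.])]
-64.7 [array([210.,  60.]), array([210.,  12.])]
-154.7 [array([297., 130.]), array([298.,  80.])]
115.3 [array([159., 184.]), array([157., 132.])]
slot [112. 145.]
slot [ 69. 161.]
[612.66941438 125.05906833  68.44911978] 5.0167
```

View pics/s2.png

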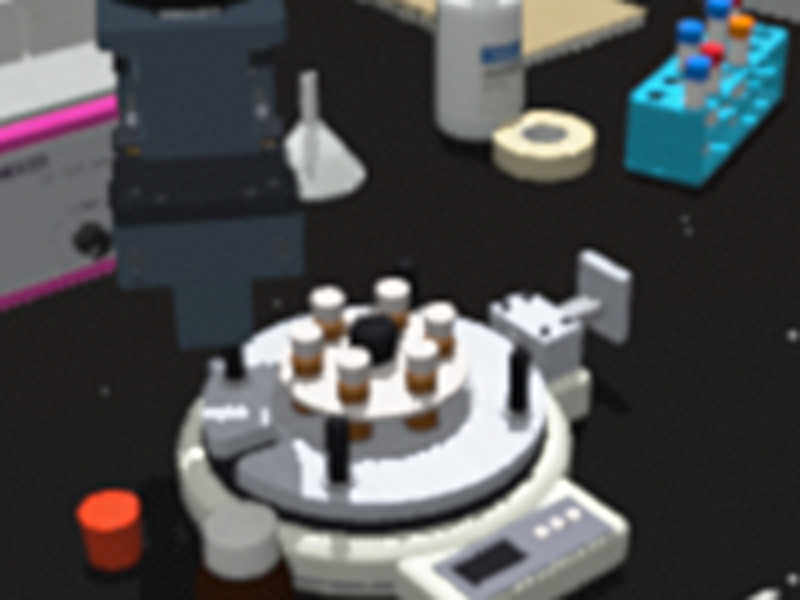

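In the side crop the fingertip ends at row 345, about 20 mm higher than the state says. That puts it at z≈88, so it passed above the pins, and the disc has not turned. I'll lower it here, just behind the far pin, by a step that is safe either way, and check.

send_rows --grip '[-1,-1,-1,-1,-1,-1]' --pt "0 0 -0.003" --pt "0 0 -0.006" --pt "0 0 -0.009" --pt "0 0 -0.012" --pt "0 0 -0.014" --pt "0 0 -0.014" --yaw '[0,0,0,0,0,0]'

```text
time_s: 5.52
ee_pos: [612.0, 125.4, 53.2]
ee_rot: [-180.0, 0.1, 46.0]
force: [0.2, 0.2, -0.3]
gripper_width: 0.6
gripper_force: 0.0
```

```bash
python3 - <<'E'
import cv2,pickle
from h import *
from workcell import env,eyes
print(env.grasp_offset,env.state()["ee_pos"],env.state()["force"])
s=eyes.grab_frame("side");pickle.dump(s,open("side2.pkl","wb"))
a=pickle.load(open("side1.pkl","rb"))["frame"]
g=lambda f:f[195:245,200,:].sum(1).tolist()
print(g(a.astype(int)));print(g(s["frame"].astype(int)))
print("204",s["frame"].astype(int)[195:245,206,:].sum(1).tolist())
E
```

```text
18.8 [611.99718227 125.40109133  53.20924872] [ 0.2027527   0.17784965 -0.28920222]
[164, 166, 165, 163, 162, 163, 160, 162, 158, 159, 163, 159, 161, 162, 160, 161, 161, 159, 161, 164, 156, 131, 103, 84, 81, 90, 91, 86, 77, 85, 111, 150, 200, 256, 389, 509, 540, 602, 626, 547, 469, 413, 352, 309, 298, 292, 379, 584, 695, 593]
[167, 163, 164, 162, 164, 163, 166, 163, 167, 165, 165, 161, 163, 163, 158, 161, 159, 156, 162, 163, 160, 162, 162, 164, 161, 164, 160, 153, 133, 109, 107, 147, 201, 254, 384, 536, 630, 629, 545, 474, 459, 421, 353, 307, 289, 361, 549, 611, 515, 446]
204 [164, 165, 163, 163, 164, 164, 164, 167, 165, 167, 162, 161, 165, 161, 157, 161, 160, 160, 160, 162, 158, 163, 162, 162, 162, 163, 162, 151, 142, 211, 300, 344, 386, 410, 458, 623, 714, 719, 593, 445, 421, 424, 424, 422, 402, 356, 339, 342, 320, 214]
```

The tip is now at z≈72 on the side image and the force is clear, so it overlaps the pins. I'll push 46°→−41° twice, a quarter turn each time.

send_rows --grip '[-1,-1,-1,-1,-1,-1,-1,-1]' --pt "0.0019 -0.0019 0" --pt "0.0038 -0.0039 0" --pt "0.0056 -0.006 0" --pt "0.0073 -0.0081 0" --pt "0.0105 -0.0125 0" --pt "0.0134 -0.0171 0" --pt "0.0159 -0.0219 0" --pt "0.0181 -0.0269 0" --yaw '[-2,-4,-6,-8,-12,-16,-20,-24]'

```text
time_s: 6.23
ee_pos: [630.4, 99.0, 54.0]
ee_rot: [-179.9, 0.0, 21.8]
force: [-1.0, 1.6, 0.2]
gripper_width: 0.6
gripper_force: 0.9
```

```bash
python3 - <<'E'
import cv2,pickle
from h import *
from workcell import env,eyes
d=eyes.grab_frame("top");pickle.dump(d,open("top2.pkl","wb"))
a=pickle.load(open("top.pkl","rb"))["frame"].astype(int)
f=d["frame"].astype(int);print(env.state()["force"])
for n,(x,y) in dict(p1=(476,184),p2=(392,396)).items():
    u,v=int(170+x/5.2),int(145+y/5.2)
    for im in(a,f):
        w=im[v-9:v+10,u-9:u+10].sum(2);m=w<200;yy,xx=np.nonzero(m);print(n,m.sum(),(xx.mean()+u-9 if m.any() else 0),(yy.mean()+v-9 if m.any() else 0))
E
```

```text
[-0.41410069 -0.25244969  0.23837442]
p1 12 263.6666666666667 177.75
p1 9 265.8888888888889 181.11111111111111
p2 6 245.16666666666666 221.16666666666666
p2 6 237.0 223.5
```

send_rows --grip '[-1,-1,-1,-1,-1,-1,-1,-1]' --pt "0.0019 -0.0051 0" --pt "0.0034 -0.0103 0" --pt "0.0045 -0.0157 0" --pt "0.0053 -0.021 0" --pt "0.0057 -0.0265 0" --pt "0.0057 -0.0319 0" --pt "0.0053 -0.0374 0" --pt "0.0045 -0.0427 0" --yaw '[-4,-8,-12,-16,-20,-24,-28,-32]'

```text
time_s: 6.95
ee_pos: [634.5, 56.5, 53.9]
ee_rot: [-179.9, 0.1, -10.2]
force: [-1.4, 2.3, 0.3]
gripper_width: 0.6
gripper_force: 1.0
```

send_rows --grip '[-1,-1,-1,-1,-1,-1,-1]' --pt "-0.0011 -0.0054 0" --pt "-0.0026 -0.0106 0" --pt "-0.0045 -0.0157 0" --pt "-0.0067 -0.0207 0" --pt "-0.0093 -0.0255 0" --pt "-0.0121 -0.0301 0" --pt "-0.0153 -0.0345 0" --yaw '[-4,-8,-12,-16,-20,-24,-28]'

```text
time_s: 7.53
ee_pos: [619.8, 22.1, 54.1]
ee_rot: [-179.9, 0.0, -38.2]
force: [-0.4, 3.3, -0.6]
gripper_width: 0.6
gripper_force: 1.0
```

```bash
cat >> h.py <<'E'
import cv2
def pins(f):
    from workcell import eyes
    c=np.array([557.4,68.6]);m=(f["frame"].astype(int).sum(2)<200).astype(np.uint8)
    n,_,st,ce=cv2.connectedComponentsWithStats(m);out=[]
    for i in range(1,n):
        p=at(f,*ce[i],85)-c;r=np.hypot(*p)
        if 62<r<82 and 3<=st[i,4]<40: out.append((round(r,1),round(float(np.degrees(np.arctan2(p[1],p[0]))),1),int(st[i,4])))
    return out
E
python3 - <<'E'
from h import *
from workcell import env,eyes
print(pins(pickle.load(open("top.pkl","rb"))))
print(pins(pickle.load(open("top2.pkl","rb"))))
d=eyes.grab_frame("top");pickle.dump(d,open("top3.pkl","wb"));print(pins(d),env.state()["qpos"])
E
```

```text
[(np.float64(71.8), 26.5, 10), (np.float64(68.6), -63.6, 8), (np.float64(65.0), 70.8, 31), (np.float64(73.1), 114.8, 11), (np.float64(69.8), -156.1, 6)]
[(np.float64(68.4), -80.4, 7), (np.float64(66.6), 160.9, 17), (np.float64(70.2), -172.1, 6)]
[(np.float64(70.9), 38.8, 14)] [8.71933523e-01 2.84937681e+01 9.42375572e+01 1.60917188e-02
 5.73038554e+01 1.29157675e+02]
```

send_rows --grip '[-1,-1,-1,-1,-1,-1,-1,-1]' --pt "0.0046 0.0067 0" --pt "0.0046 0.0067 0.02" --pt "0.0046 0.0067 0.045" --pt "0.004 0.015 0.06" --pt "0 0.035 0.06" --pt "-0.005 0.055 0.06" --pt "-0.01 0.075 0.06" --pt "-0.018 0.095 0.06" --yaw '[6,13,20,27,34,41,48,55]'

```text
time_s: 8.25
ee_pos: [602.2, 117.2, 114.3]
ee_rot: [180.0, -0.1, 17.5]
force: [0.6, -0.1, 1.0]
gripper_width: 0.6
gripper_force: 0.0
```

send_rows --grip '[-1,-1,-1,-1,-1,-1,-1,-1]' --pt "-0.003 0.012 0" --pt "-0.005 0.02 0" --pt "-0.005 0.02 0" --pt "-0.005 0.02 0" --pt "-0.005 0.02 0" --pt "-0.005 0.02 0" --pt "-0.005 0.02 0" --pt "-0.005 0.02 0" --yaw '[7,14,21,28,35,42,43,43]'

```text
time_s: 8.92
ee_pos: [596.9, 136.4, 114.1]
ee_rot: [180.0, -0.0, 59.9]
force: [-0.5, -0.8, -0.3]
gripper_width: 0.6
gripper_force: 0.0
```

```bash
python3 - <<'E'
from h import *
from workcell import env,eyes
d=eyes.grab_frame("top");print(pins(d),env.state()["ee_pos"],env.state()["ee_rot"])
d=eyes.grab_frame("wrist")
E
```

```text
[(np.float64(65.1), -8.7, 29), (np.float64(69.4), -51.8, 8), (np.float64(73.6), 124.9, 12), (np.float64(69.1), -145.0, 6)] [596.90580024 136.35904449 114.06460325] [ 1.79976510e+02 -4.09896890e-03  5.98926263e+01]
```

send_rows --grip '[-1,-1,-1,-1,-1]' --pt "0 0 -0.015" --pt "0 0 -0.03" --pt "0 0 -0.045" --pt "0 0 -0.055" --pt "0 0 -0.06" --yaw '[0,0,0,0,0]'

```text
time_s: 9.43
ee_pos: [595.9, 136.1, 52.4]
ee_rot: [-179.9, 0.1, 59.9]
force: [-0.8, -0.2, -1.5]
gripper_width: 0.5
gripper_force: 0.0
```

send_rows --grip '[-1,-1,-1,-1,-1,-1,-1,-1]' --pt "0.0023 -0.0014 0" --pt "0.0046 -0.0028 0" --pt "0.0068 -0.0044 0" --pt "0.009 -0.006 0" --pt "0.0111 -0.0077 0" --pt "0.0132 -0.0095 0" --pt "0.0171 -0.0133 0" --pt "0.0208 -0.0174 0" --yaw '[-2,-4,-6,-8,-10,-12,-16,-20]'

```text
time_s: 10.1
ee_pos: [617.6, 119.5, 54.4]
ee_rot: [-180.0, -0.0, 39.7]
force: [-1.0, 1.0, 0.1]
gripper_width: 0.5
gripper_force: 0.9
```

send_rows --grip '[-1,-1,-1,-1,-1,-1,-1,-1]' --pt "0.0033 -0.0043 0" --pt "0.0063 -0.0088 0" --pt "0.0091 -0.0135 0" --pt "0.0114 -0.0184 0" --pt "0.0134 -0.0235 0" --pt "0.015 -0.0286 0" --pt "0.0163 -0.0339 0" --pt "0.0172 -0.0393 0" --yaw '[-4,-8,-12,-16,-20,-24,-28,-32]'

```text
time_s: 10.77
ee_pos: [634.4, 80.0, 54.2]
ee_rot: [-179.9, 0.1, 7.7]
force: [-2.2, 2.2, 0.5]
gripper_width: 0.3
gripper_force: 1.0
```

send_rows --grip '[-1,-1,-1,-1,-1,-1,-1,-1]' --pt "0.0006 -0.0054 0" --pt "0.0009 -0.0109 0" --pt "0.0007 -0.0163 0" --pt "0.0002 -0.0218 0" --pt "-0.0007 -0.0272 0" --pt "-0.0019 -0.0324 0" --pt "-0.0035 -0.0377 0" --pt "-0.0055 -0.0428 0" --yaw '[-4,-8,-12,-16,-20,-24,-28,-32]'

```text
time_s: 11.43
ee_pos: [629.4, 37.5, 54.4]
ee_rot: [-179.9, 0.0, -24.3]
force: [-0.2, 1.4, 0.1]
gripper_width: 0.4
gripper_force: 1.0
```

send_rows --grip '[-1,-1,-1,-1,-1]' --pt "-0.0023 -0.005 0" --pt "-0.0049 -0.0098 0" --pt "-0.0078 -0.0144 0" --pt "-0.0094 -0.0167 0" --pt "-0.0094 -0.0167 0" --yaw '[-4,-8,-12,-14,-14]'

```text
time_s: 11.85
ee_pos: [620.0, 20.1, 54.5]
ee_rot: [-180.0, -0.0, -38.1]
force: [-0.2, 0.3, 0.0]
gripper_width: 0.7
gripper_force: 0.2
```

```bash
python3 - <<'E'
from h import *
from workcell import env,eyes
d=eyes.grab_frame("top");pickle.dump(d,open("top4.pkl","wb"));print(pins(d),env.state()["ee_pos"],env.state()["qpos"])
cv2.imwrite("pics/t4.png",cv2.resize(d["frame"][145:260,170:323,::-1],None,fx=5.2,fy=5.2,interpolation=cv2.INTER_CUBIC))
E
```

```text
[(np.float64(71.2), 37.3, 11)] [620.26729681  20.02143122  54.50185226] [ 7.89434292e-01  2.85200730e+01  9.41179574e+01 -4.99418271e-03
  5.73050669e+01  1.28809471e+02]
```

View pics/t4.png

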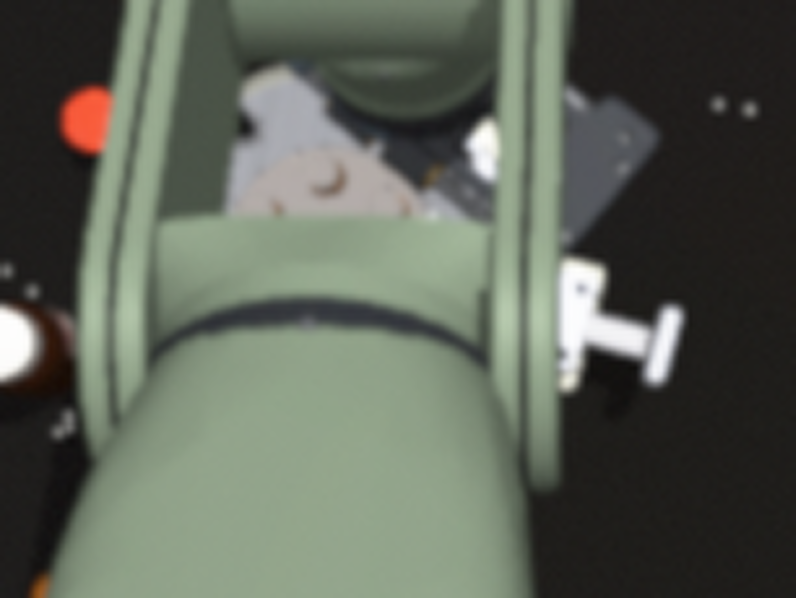

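The arm hides the disc here. I'll nudge on to about −42°, then back off, lift, and move over to the plate side so the top view is clear for measuring.

send_rows --grip '[-1,-1,-1,-1]' --pt "-0.0012 -0.0014 0" --pt "-0.0024 -0.0028 0" --pt "-0.0035 -0.0042 0" --pt "-0.0035 -0.0042 0" --yaw '[-1,-3,-4,-4]'

```text
time_s: 12.23
ee_pos: [616.6, 15.9, 54.3]
ee_rot: [-180.0, -0.0, -42.1]
force: [1.8, 1.2, 1.1]
gripper_width: 0.6
gripper_force: 0.6
```

send_rows --grip '[-1,-1,-1,-1,-1,-1,-1,-1]' --pt "0.005 0.007 0" --pt "0.0081 0.0109 0.01" --pt "0.0081 0.0109 0.035" --pt "0.0081 0.0109 0.06" --pt "-0.01 -0.01 0.07" --pt "-0.03 -0.04 0.07" --pt "-0.05 -0.075 0.07" --pt "-0.07 -0.11 0.07" --yaw '[6,10,10,10,14,19,24,28]'

```text
time_s: 12.9
ee_pos: [545.3, -95.0, 124.2]
ee_rot: [180.0, -0.0, -13.6]
force: [1.3, -1.1, -0.3]
gripper_width: 0.3
gripper_force: 0.0
```

send_rows --grip '[-1,-1,-1,-1,-1,-1]' --pt "-0.02 -0.032 0" --pt "-0.04 -0.065 0" --pt "-0.052 -0.09 0" --pt "-0.052 -0.09 0" --pt "-0.052 -0.09 0" --pt "-0.052 -0.09 0" --yaw '[0,0,0,0,0,0]'

```text
time_s: 13.4
ee_pos: [494.6, -183.8, 124.0]
ee_rot: [-180.0, 0.0, -14.0]
force: [0.8, 0.9, -0.1]
gripper_width: 0.5
gripper_force: 0.0
```

```bash
python3 - <<'E'
from h import *
from workcell import env,eyes
d=eyes.grab_frame("top");pickle.dump(d,open("top5.pkl","wb"));print(pins(d),env.state()["ee_pos"],env.state()["ee_rot"])
a=cv2.resize(d["frame"][150:235,190:310,::-1],(800,567),interpolation=cv2.INTER_CUBIC)
cv2.imwrite("pics/t5.png",a)
E
```

```text
[(np.float64(72.0), 34.4, 10), (np.float64(69.2), -55.8, 8), (np.float64(68.8), -102.5, 36), (np.float64(72.6), 121.5, 9), (np.float64(69.0), -148.2, 7)] [ 494.81365905 -183.4077833   123.95455112] [-1.79990733e+02  7.98226849e-04 -1.39743598e+01]
```

View pics/t5.png

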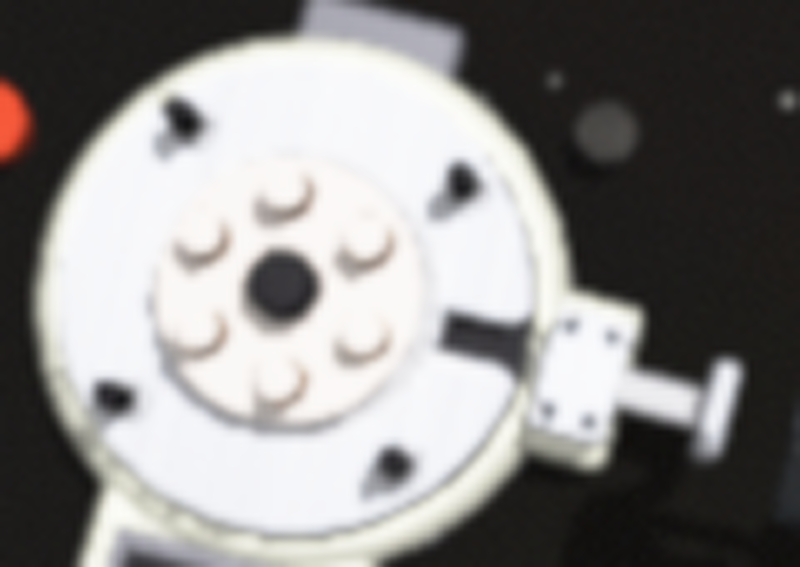

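The final view shows the slot running from (443,333) to (522,348), facing the guide. The guide screws centre on (579,374) and the bar from (622,390) to (698,407). I'll compute the residual.

```bash
python3 - <<'E'
from h import *
d=pickle.load(open("top5.pkl","rb"))
P=lambda x,y,z:at(d,190+x/6.667-.43*0,150+y/6.671,z)
pts=[P(185,122,90),P(462,183,90),P(396,466,90),P(115,398,90)]
c=np.mean(pts,0);print("c",c)
for n,p in dict(sin=(443.5,333,52),smid=(479,339.5,52),sout=(518,348,52),g=(579.5,374,60),b1=(622,390,52),b2=(698,407,52),pl=(719,410,72),knob=(282,287,96)).items():
    q=P(*p);e=np.degrees(np.arctan2(*(q-c)[::-1]));e2=np.degrees(np.arctan2(*(q-[557.4,68.6])[::-1]));print(n,q.round(1),np.hypot(*(q-c)).round(1),e.round(1),e2.round(1))
print([np.degrees(np.arctan2(*(q-c)[::-1])).round(1) for q in pts])
# housing yaw from screws
S=[P(x,y,60) for x,y in((571,327),(612,337),(547,411),(588,422))]
print("yaw",[np.degrees(np.arctan2(*v[::-1])).round(1) for v in(S[0]-S[2],S[1]-S[3],S[1]-S[0],S[3]-S[2])])
E
```

```text
c [555.89201917  68.69347303]
sin [546.1  17.6] 52.1 -100.8 -102.5
smid [544.1   4.8] 65.0 -100.5 -101.8
sout [541.3  -9.2] 79.3 -100.6 -101.7
g [531.9 -31.6] 103.1 -103.5 -104.3
b1 [527.1 -46.8] 119.0 -104.0 -104.7
b2 [521.6 -74. ] 146.8 -103.5 -104.1
pl [519.4 -80.8] 153.9 -103.7 -104.3
knob [556.9  70.6] 2.1 62.8 105.7
[np.float64(33.1), np.float64(-56.4), np.float64(-147.0), np.float64(122.8)]
yaw [np.float64(-14.6), np.float64(-14.5), np.float64(-102.5), np.float64(-103.8)]
```

The slot is at about −102° and the bar at −104°, so it needs roughly 2° more clockwise. I'll go back and nudge the same pin to finger angle −44°.

send_rows --grip '[-1,-1,-1,-1,-1,-1,-1,-1]' --pt "0.016 0.026 0" --pt "0.032 0.052 0" --pt "0.048 0.078 0" --pt "0.064 0.105 0" --pt "0.08 0.131 0" --pt "0.097 0.158 0" --pt "0.113 0.185 0" --pt "0.129 0.211 0" --yaw '[-2,-5,-8,-10,-13,-16,-18,-20]'

```text
time_s: 14.12
ee_pos: [624.1, 30.4, 123.8]
ee_rot: [180.0, 0.0, -34.0]
force: [0.1, -0.0, 0.6]
gripper_width: 0.7
gripper_force: 0.0
```

send_rows --grip '[-1,-1,-1,-1,-1,-1]' --pt "0 0 0" --pt "0 0 -0.02" --pt "0 0 -0.04" --pt "0 0 -0.06" --pt "0 0 -0.07" --pt "0 0 -0.07" --yaw '[0,0,0,0,0,0]'

```text
time_s: 14.62
ee_pos: [621.3, 27.7, 51.2]
ee_rot: [179.8, 0.3, -33.9]
force: [-1.5, 0.2, -0.1]
gripper_width: -0.0
gripper_force: 0.0
```

send_rows --grip '[-1,-1,-1,-1,-1,-1,-1]' --pt "-0.003 -0.0044 0" --pt "-0.0063 -0.0088 0" --pt "-0.0072 -0.0099 0" --pt "-0.0081 -0.0109 0" --pt "-0.009 -0.0119 0" --pt "-0.01 -0.013 0" --pt "-0.01 -0.013 0" --yaw '[-4,-6,-7,-8,-9,-10,-10]'

```text
time_s: 15.2
ee_pos: [613.9, 14.0, 54.6]
ee_rot: [-179.9, -0.1, -44.1]
force: [0.0, 1.4, 0.7]
gripper_width: 0.5
gripper_force: 0.7
```

send_rows --grip '[-1,-1,-1,-1,-1,-1,-1,-1]' --pt "0.005 0.007 0" --pt "0.01 0.013 0.01" --pt "0.01 0.013 0.035" --pt "0.01 0.013 0.06" --pt "-0.01 -0.01 0.072" --pt "-0.03 -0.04 0.072" --pt "-0.05 -0.075 0.072" --pt "-0.07 -0.11 0.072" --yaw '[6,10,10,10,14,19,24,30]'

```text
time_s: 15.87
ee_pos: [542.2, -96.9, 126.2]
ee_rot: [180.0, 0.0, -13.6]
force: [0.3, 0.0, -0.5]
gripper_width: 0.4
gripper_force: 0.0
```

send_rows --grip '[-1,-1,-1,-1,-1,-1]' --pt "-0.02 -0.032 0" --pt "-0.04 -0.065 0" --pt "-0.052 -0.09 0" --pt "-0.052 -0.09 0" --pt "-0.052 -0.09 0" --pt "-0.052 -0.09 0" --yaw '[0,0,0,0,0,0]'

```text
time_s: 16.37
ee_pos: [491.5, -185.7, 126.0]
ee_rot: [-180.0, 0.0, -14.0]
force: [-0.7, 0.1, -0.5]
gripper_width: 0.7
gripper_force: 0.0
```

```bash
python3 - <<'E'
from h import *
from workcell import env,eyes
d=eyes.grab_frame("top");pickle.dump(d,open("top6.pkl","wb"));print(pins(d),env.state()["ee_pos"],env.state()["ee_rot"])
E
```

```text
[(np.float64(72.8), 31.9, 10), (np.float64(69.3), -57.9, 6), (np.float64(68.9), -104.8, 39), (np.float64(71.7), 119.8, 11), (np.float64(69.6), -150.5, 6)] [ 491.78067    -185.33068119  125.96513162] [-1.79985602e+02  5.10016336e-03 -1.39835483e+01]
```

The slot is now at about −104°, in line with the bar. I'll descend behind the plate and approach it.

send_rows --grip '[-1,-1,-1,-1,-1,-1,-1,-1]' --pt "0.001 0 -0.03" --pt "0.002 0 -0.06" --pt "0.002 0 -0.085" --pt "0.002 0 -0.106" --pt "0.006 0.0155 -0.106" --pt "0.0105 0.035 -0.106" --pt "0.0155 0.0535 -0.106" --pt "0.0177 0.063 -0.106" --yaw '[0,0,0,0,0,0,0,0]'

```text
time_s: 17.08
ee_pos: [509.9, -120.3, 19.6]
ee_rot: [-180.0, 0.0, -13.8]
force: [0.8, -0.1, -0.1]
gripper_width: 0.4
gripper_force: 0.0
```

send_rows --grip '[-1,-1,-1,-1,-1,-1,-1,-1]' --pt "0.0006 0.0024 0" --pt "0.0012 0.0048 0" --pt "0.0018 0.0073 0" --pt "0.0024 0.0097 0" --pt "0.003 0.0121 0" --pt "0.0036 0.0146 0" --pt "0.0042 0.017 0" --pt "0.0048 0.0194 0" --yaw '[0,0,0,0,0,0,0,0]'

```text
time_s: 17.75
ee_pos: [513.9, -103.7, 20.0]
ee_rot: [180.0, -0.0, -14.1]
force: [0.2, -0.2, -0.5]
gripper_width: 0.3
gripper_force: 0.0
```

send_rows --grip '[-1,-1,-1,-1,-1,-1,-1,-1]' --pt "0.0005 0.0019 0" --pt "0.001 0.0039 0" --pt "0.0015 0.0058 0" --pt "0.0019 0.0078 0" --pt "0.0024 0.0097 0" --pt "0.0029 0.0116 0" --pt "0.0034 0.0136 0" --pt "0.0039 0.0155 0" --yaw '[0,0,0,0,0,0,0,0]'

```text
time_s: 18.42
ee_pos: [517.6, -88.6, 20.0]
ee_rot: [179.9, 0.0, -14.0]
force: [-1.7, -4.2, 0.2]
gripper_width: 0.7
gripper_force: 2.1
```

Contact made, and the ~4.5 N matches the bar's friction. I'll continue slowly.

send_rows --grip '[-1,-1,-1,-1]' --pt "0.0004 0.0016 0" --pt "0.0008 0.0032 0" --pt "0.0012 0.0048 0" --pt "0.0016 0.0064 0" --yaw '[0,0,0,0]'

```text
time_s: 18.75
ee_pos: [519.4, -81.7, 20.0]
ee_rot: [180.0, -0.0, -14.0]
force: [-0.2, -4.9, -0.5]
gripper_width: 0.0
gripper_force: 2.1
```

send_rows --grip '[-1,-1,-1,-1]' --pt "0.0004 0.0016 0" --pt "0.0008 0.0032 0" --pt "0.0012 0.0048 0" --pt "0.0016 0.0064 0" --yaw '[0,0,0,0]'

```text
time_s: 19.08
ee_pos: [521.1, -75.2, 20.0]
ee_rot: [180.0, -0.0, -14.0]
force: [0.1, -3.5, -0.3]
gripper_width: 0.0
gripper_force: 2.1
```

send_rows --grip '[-1,-1,-1,-1]' --pt "0.0003 0.001 0" --pt "0.0005 0.002 0" --pt "0.0008 0.003 0" --pt "0.001 0.004 0" --yaw '[0,0,0,0]'

```text
time_s: 19.42
ee_pos: [522.1, -71.3, 20.0]
ee_rot: [180.0, -0.0, -14.0]
force: [-1.0, -4.0, 0.0]
gripper_width: 0.3
gripper_force: 2.0
```

send_rows --grip '[-1,-1,-1]' --pt "0.0003 0.001 0" --pt "0.0005 0.002 0" --pt "0.0005 0.002 0" --yaw '[0,0,0]'

```text
time_s: 19.67
ee_pos: [522.6, -69.2, 20.0]
ee_rot: [-180.0, -0.0, -14.0]
force: [-1.1, -3.6, -0.6]
gripper_width: -0.0
gripper_force: 1.6
```

```bash
python3 - <<'E'
from h import *
from workcell import env,eyes
d=eyes.grab_frame("top");pickle.dump(d,open("top7.pkl","wb"));print(pins(d),env.state()["ee_pos"],env.state()["force"])
# brightness along bar line, z 72, r 90..180
c=np.array([556.7,68.6]);u=np.array([np.cos(np.radians(-104.1)),np.sin(np.radians(-104.1))])
for f in("top6.pkl","top7.pkl"):
    d=pickle.load(open(f,"rb"));T=np.linalg.inv(d["pose"]);o=[]
    for r in range(112,176,3):
        q=T@np.array([*(c+r*u),72,1]);x=d["fx"]*q[0]/q[2]+d["cx"];y=d["fy"]*q[1]/q[2]+d["cy"]
        o.append(int(cv2.getRectSubPix(d["frame"],(1,1),(float(x),float(y))).sum()))
    print(o)
E
```

```text
[(np.float64(72.4), 32.0, 9), (np.float64(69.5), -59.2, 9), (np.float64(71.9), 119.9, 10), (np.float64(69.0), -150.4, 12)] [522.60839989 -69.1703661   19.97272148] [-0.34105163 -3.3959826  -0.21097817]
[749, 735, 711, 710, 708, 708, 709, 708, 708, 705, 660, 512, 567, 697, 669, 373, 123, 80, 80, 79, 83, 83]
[392, 390, 389, 389, 387, 385, 383, 384, 381, 381, 380, 378, 375, 375, 374, 371, 369, 366, 364, 365, 364, 363]
```

send_rows --grip '[-1,-1,-1,-1]' --pt "0.0002 0.0007 0" --pt "0.0004 0.0015 0" --pt "0.0005 0.002 0" --pt "0.0005 0.002 0" --yaw '[0,0,0,0]'

```text
time_s: 20.05
ee_pos: [523.1, -67.3, 20.0]
ee_rot: [180.0, -0.0, -14.0]
force: [-0.2, -3.6, -0.4]
gripper_width: 0.7
gripper_force: 1.8
```

send_rows --grip '[-1,-1,-1]' --pt "0.0001 0.0005 0" --pt "0.0003 0.001 0" --pt "0.0003 0.001 0" --yaw '[0,0,0]'

```text
time_s: 20.3
ee_pos: [523.3, -66.3, 20.0]
ee_rot: [180.0, -0.0, -14.0]
force: [-0.3, -3.4, 0.1]
gripper_width: 0.4
gripper_force: 1.8
```

send_rows --grip '[-1,-1,-1]' --pt "0.0001 0.0005 0" --pt "0.0003 0.001 0" --pt "0.0003 0.001 0" --yaw '[0,0,0]'

```text
time_s: 20.55
ee_pos: [523.6, -65.3, 20.0]
ee_rot: [180.0, 0.0, -14.0]
force: [0.1, -4.0, -0.2]
gripper_width: 0.7
gripper_force: 1.8
```

send_rows --grip '[-1,-1,-1]' --pt "0.0001 0.0005 0" --pt "0.0003 0.001 0" --pt "0.0003 0.001 0" --yaw '[0,0,0]'

```text
time_s: 20.8
ee_pos: [523.9, -64.3, 20.0]
ee_rot: [180.0, 0.0, -14.0]
force: [-0.5, -3.8, -0.3]
gripper_width: 0.7
gripper_force: 1.8
```

send_rows --grip '[-1,-1,-1]' --pt "0.0001 0.0005 0" --pt "0.0003 0.001 0" --pt "0.0003 0.001 0" --yaw '[0,0,0]'

```text
time_s: 21.05
ee_pos: [524.1, -63.6, 20.0]
ee_rot: [180.0, 0.0, -14.0]
force: [-1.3, -4.8, -0.0]
gripper_width: 0.3
gripper_force: 2.5
```

send_rows --grip '[-1,-1,-1]' --pt "0.0001 0.0005 0" --pt "0.0003 0.001 0" --pt "0.0003 0.001 0" --yaw '[0,0,0]'

```text
time_s: 21.3
ee_pos: [524.1, -63.5, 20.0]
ee_rot: [179.9, 0.0, -14.0]
force: [-1.9, -9.1, 1.3]
gripper_width: 0.5
gripper_force: 4.4
```

The force rose and motion stopped, so the plate is against the guide. I'll retreat along the bar's line, lift and verify.

send_rows --grip '[-1,-1,-1,-1,-1,-1,-1,-1]' --pt "-0.001 -0.004 0" --pt "-0.0036 -0.0146 0" --pt "-0.0085 -0.034 0" --pt "-0.0157 -0.063 0" --pt "-0.023 -0.092 0" --pt "-0.0305 -0.122 0" --pt "-0.0305 -0.135 0.03" --pt "-0.0305 -0.145 0.06" --yaw '[0,0,0,0,0,0,0,0]'

```text
time_s: 21.97
ee_pos: [491.9, -208.3, 79.1]
ee_rot: [-179.9, 0.3, -14.2]
force: [1.0, -0.2, -0.2]
gripper_width: 0.6
gripper_force: 0.0
```

send_rows --grip '[-1,-1,-1,-1]' --pt "0 0 0.04" --pt "0 0 0.06" --pt "0 0 0.06" --pt "0 0 0.06" --yaw '[0,0,0,0]'

```text
time_s: 22.3
ee_pos: [494.4, -207.6, 141.0]
ee_rot: [-180.0, -0.1, -14.1]
force: [-1.4, -0.2, -1.0]
gripper_width: 0.6
gripper_force: 0.0
```

```bash
python3 - <<'E'
from h import *
from workcell import env,eyes
d=eyes.grab_frame("top");pickle.dump(d,open("top8.pkl","wb"));print(pins(d),env.state()["ee_pos"],env.state()["force"])
c=np.array([556.7,68.6]);u=np.array([np.cos(np.radians(-104.1)),np.sin(np.radians(-104.1))])
for z,R in((72,range(90,180,3)),(52,range(45,90,3))):
  for f in("top6.pkl","top8.pkl"):
    d=pickle.load(open(f,"rb"));T=np.linalg.inv(d["pose"]);o=[]
    for r in R:
        q=T@np.array([*(c+r*u),z,1]);x=d["fx"]*q[0]/q[2]+d["cx"];y=d["fy"]*q[1]/q[2]+d["cy"]
        o.append(int(cv2.getRectSubPix(d["frame"],(1,1),(float(x),float(y))).sum()))
    print(z,list(zip(R,o)))
E
```

```text
[(np.float64(72.8), 31.9, 10), (np.float64(69.3), -57.9, 6), (np.float64(71.7), 119.8, 11), (np.float64(69.6), -150.5, 6)] [ 493.39051827 -207.02409995  139.46763669] [ 0.4737406  -0.08451128  0.03275059]
72 [(90, 680), (93, 743), (96, 749), (99, 749), (102, 748), (105, 751), (108, 751), (111, 750), (114, 741), (117, 717), (120, 710), (123, 711), (126, 708), (129, 709), (132, 710), (135, 708), (138, 706), (141, 681), (144, 556), (147, 514), (150, 676), (153, 694), (156, 485), (159, 171), (162, 81), (165, 81), (168, 79), (171, 83), (174, 80), (177, 82)]
72 [(90, 697), (93, 742), (96, 750), (99, 749), (102, 748), (105, 751), (108, 751), (111, 747), (114, 693), (117, 643), (120, 706), (123, 665), (126, 348), (129, 119), (132, 80), (135, 82), (138, 80), (141, 79), (144, 78), (147, 83), (150, 81), (153, 81), (156, 79), (159, 78), (162, 79), (165, 81), (168, 79), (171, 80), (174, 79), (177, 81)]
52 [(45, 693), (48, 617), (51, 378), (54, 198), (57, 186), (60, 186), (63, 183), (66, 186), (69, 185), (72, 188), (75, 187), (78, 198), (81, 283), (84, 436), (87, 572)]
52 [(45, 693), (48, 616), (51, 395), (54, 410), (57, 614), (60, 704), (63, 721), (66, 717), (69, 705), (72, 702), (75, 699), (78, 699), (81, 702), (84, 690), (87, 669)]
```

The plate moved about 31–32 mm up against the guide, the bar fills the slot to about 57 mm from the axis, and the disc did not shift. I'm handing in.

```bash
python3 -c "
from workcell import env
print(env.job_done())"
```

```text
the job is handed in; nothing more can be done
None
```

The carousel is locked: I turned the slot to face the bar, pushed the bar fully home and drew the arm clear, then handed the job in at about 22 s; no verdict came back, but the last top view shows the bar in the slot and the plate against the guide.

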